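# Put a washed stirrer shaft away by way of a V-rest

### The arm

A 6-joint arm with a two-finger parallel gripper is mounted at the origin on the work surface. World frame = base frame: x ahead of the robot, y to its left, z up, the work surface at z = 0. Lengths are in m, angles in degrees, forces in N, time in s.
With the tool pointing down it reaches from about 0.275 to 0.825 m from the base axis. Payload 4.9 kg.
Tool frame: the origin (TCP) lies between the finger pads; the fingertips stand 25 mm ahead of it and the grasp point (between the pads) lies 6 mm ahead of it; z points along the fingers, y is the line along which they close (so a half turn about z gives the same grasp; the last joint's range is limited). The gripper opens to 85 mm and grips with 20 to 120 N. Pads are 22 mm wide; open, the fingers measure 114 mm over their backs; the gripper's body (76 mm by 85 mm) begins 54 mm behind the grasp point. The pads swing forward as they close: fully open they stand 13 mm farther back than shut.
Start: joints at [65.42, 18.69, -11.035, 60.275, 0, 82.311], TCP at [0.16, 0.526, 0.256] pointing down, gripper open.
Joint ranges: [-152.03, 152.03], [-55.5, 102.48], [-74.3, 77.21], [-110.64, 120.58], [-84.22, 78.4], [-180, 180]. Speed limits (degrees/s): [147.25, 147.25, 180, 180, 180, 180].

### API

Orientations are given as [roll, pitch, yaw] about the fixed x, y, z axes, in that order (R = Rz(yaw) Ry(pitch) Rx(roll)).
In Python, from rig import r gives the robot as it stands.
- The arm moves only by the tool drive_effector, called after "Request:" as name(argument=value, ...) on one line, values as JSON. Schema: {"type":"object","properties":{"steps":{"type":"string"},"only":{"type":"string"},"quiet":{"type":"boolean"},"lines":{"type":"string"}},"required":["steps"],"additionalProperties":false}. steps is a string of 1 to 10 rows, parted by semicolons, with the numbers parted by spaces; each row has 7 numbers: dx, dy, dz in shares of the most that a row can go, 1 being 62.5 mm, then a rotation vector rx, ry, rz in units of 2 degrees, then the finger opening in m; each row shifts and turns the commanded pose from where the row before left it, along the tool's axes as they then stand; what a row does not reach is not made up. A row lasts 1/8 s, in which the tool goes at most 0.0625 m and 10.7 degrees, less where a joint would pass 70% of its speed; a pose out of reach is approached as far as the arm can. The fingers move at their own pace and stop on an object; the grip force is fixed at half the most. Time passes only in rows, so rows that do not move let the fingers close. The tool returns the time, the measured TCP pose, the force, the opening and the grip force at its end. only (a regular expression) keeps the lines of the reply that match it, lines (a string "A,B") keeps lines A to B, and quiet returns only ok. Input that does not fit is refused with a message, and nothing moves.
- r.observe(): the state, without advancing time (a new reading comes with each control period).
- r.get_image(name): name is "side" or "top" or "wrist"; returns the picture (420x560x3 uint8, red, green, blue); there is no depth.
- r.camera_params(name): a dict with "intrinsics" (3x3 intrinsics, pixels), "position" and "rotation" of the camera in the world; the wrist camera has in their place "hand_eye" (4x4, takes a point from camera to tool coordinates, whose origin is the TCP and whose axes are the flange's). Camera axes: x right, y down, z forward; pixel columns grow to the right and rows downward; lengths in m; the calibration is good to about 2 mm. A picture is of the moment at which its call begins: read the wrist's pose just before it. camera_params takes no time and is no camera call.
- r.close_job(): hands the job in; it is judged then, once.
The state is a dict: "clock": time; "joint_pos": joint angles; "dq": joint speeds; "tau": joint torques, N m; "position": TCP position; "tool_rot": TCP orientation; "ft_force": force on the tool from outside, world axes, zero at the start; "wrist_torque": the same for the moment, N m; "gripper_width": finger opening in m; "grasp_force": force on a finger pad.
Only numpy, scipy, OpenCV 4.12 (cv2) and the standard library are available. Lean on these libraries where they do the work, as an engineer would, in place of code of your own. Each camera call takes 0.05 s, during which the arm holds its last target. There are 200 camera calls.

### The job

Put the washed steel stirrer shaft away. Draw it out of the white drain block by its thick hub, set it gently foot first in the sloping V-rest so that it lies in both notches with its foot on the stop, and let go of it. Then take a new hold on its bare middle, lift it off the V-rest and lay it gently in both notches of the grey storage cradle, with its hub at the broad end wall, without ever dropping it or disturbing anything else on the bench.

Things in the scene. Friction and masses are not known exactly. Their poses are not given: they have to be found in the camera images.
- shaft: Steel stirrer shaft, 200 mm long overall, 0.2 to 0.4 kg: a bare rod 16 mm in diameter for the first 175 mm from its foot, then a hub 26 mm in diameter and 25 mm long at the other end. Origin at the centre of the foot's end face; z runs along the axis from foot to hub. It is round, so its turn about z has no meaning. At the start it stands upright, hub up, in the drain block.
- shaft_mid (a point): Point on the shaft's axis 105 mm from the foot (near its centre of mass), on the bare rod: where to hold it by its middle.
- shaft_hub (a point): Centre of the shaft's hub, on the axis 187.5 mm from the foot.
- block: White plastic drain block, fixed, 75 x 75 mm and 110 mm high, with one upright bore 19 mm in diameter and 95 mm deep at its centre. Origin at the centre of its underside, z up. The shaft stands in it with its foot 15 mm above the bench and its upper 105 mm sticking out.
- vrest: Aluminium V-rest, fixed: base plate 180 x 90 x 10 mm carrying the sloping V-bed. Origin at the centre of the underside, z up; the bed climbs towards its own +x at 50 degrees above level.
- vgroove: The sloping V-bed of the V-rest. Origin where the centre of a seated shaft's foot lies, on the foot stop, 50 mm above the bench. x climbs the slope at 50 degrees along the axis of a seated shaft; y is level, across the bed; z points up and away from the bed, square to the shaft. The stop is a plate 30 mm wide at x = 0, reaching 10 mm above the axis.
- vnotch_low (a point): Lower notch of the V-rest (friction in the notches may hold the shaft short of the stop: push it home), on the axis of a seated shaft, 35 mm up from the stop. Both notches are 90-degree Vs, 20 mm long along the axis, for the bare 16 mm rod; their flanks reach 7 mm above the axis and 23 mm to each side.
- vnotch_high (a point): Upper notch of the V-rest, on the axis of a seated shaft, 150 mm up from the stop; the seated shaft's hub sticks out above it. Between the notches (45 to 140 mm from the stop) the rod is free on both sides, with 36 mm of empty space below its axis.
- cradle: Grey storage cradle, fixed, level: base 236 x 70 x 12 mm, an upright wall 68 mm high at each end (inner faces at x = -108 and +108 mm), broad (70 mm) at the +x or hub end, narrow (30 mm) at the -x or foot end; two V notches like the V-rest's centred at x = -70 and +40 mm; the rod is free between them (x = -60 to +30). Origin at the centre of the underside, z up, x from foot to hub.
- cradle_seat (a point): Point in the cradle where the shaft's middle point (shaft_mid) lies when the shaft is seated in both notches, centred between the end walls with 8 mm of room at each end: x = 5 mm in the cradle's frame, 48 mm above the bench, 36 mm above the base.
- dish: Bystander: white ceramic dish, 84 mm across, 22 mm high. Origin at the centre of the underside.
- jar: Bystander: white plastic jar, 48 mm across, 50 mm high. Origin at the centre of the underside.
- beaker: Bystander: glass beaker, 72 mm across, 90 mm high. Origin at the centre of the underside.
- washbottle: Bystander: white bottle, 64 mm across, 160 mm high. Origin at the centre of the underside.
- reagent: Bystander: amber glass jar, 68 mm across, 130 mm high. Origin at the centre of the underside.
- stopper: Bystander: brown rubber stopper, 48 mm across, 32 mm high. Origin at the centre of the underside.

How it is judged (in metres and radians):
On the way, in this order (a step that is already met when the one before it is completed fails the run):
1. the shaft lies let go in the V-rest, foot on the stop (distance between shaft and vgroove below 0.006 m and angle between the z axis of shaft and the x axis of vgroove, either way round below 0.06 rad and contact force between the fingers and shaft below 0.1 N and linear speed of shaft below 0.02 m/s), for 0.3 s.
2. the shaft is held by its bare middle, lifted off the V-rest (contact force between the fingers and shaft above 1 N and distance between the grasp point and shaft_mid below 0.035 m and contact force between shaft and vrest below 0.05 N and distance between shaft and vgroove above 0.04 m), for 0.2 s.
At the end, for the whole second after the job is handed in: The shaft lies at rest, let go, in both notches of the cradle: its middle point within 10 mm across, 12 mm along and 5 mm in height of the seat, parallel to the cradle within 0.05 rad, hub at the broad end wall (y of shaft_mid in the frame of cradle between -0.01 and 0.01 m and x of shaft_mid in the frame of cradle between -0.007 and 0.017 m and z of shaft_mid in the frame of cradle between 0.043 and 0.053 m and angle between the z axis of shaft and the x axis of cradle, either way round below 0.05 rad and x of shaft_hub in the frame of cradle above 0.05 m and contact force between the fingers and shaft below 0.1 N and linear speed of shaft below 0.02 m/s); the robot touches nothing.
It fails at once if the shaft is dropped: it moves faster than 0.7 m/s with no finger on it (contact force between the fingers and shaft below 0.1 N and linear speed of shaft above 0.7 m/s).
It fails at once if a bystander is moved by more than 30 mm (distance of any of dish, jar, beaker, washbottle, reagent, stopper from where it was at the start of the episode above 0.03 m).
It fails at once if the shaft is pressed or slammed with over 150 N into the V-rest or the cradle (contact force between shaft and vrest above 150 N or contact force between shaft and cradle above 150 N).
It also fails if it takes over 69 s, if anything falls off the work surface, if the arm or the gripper's body presses on something with over 40 N, if the wrist force passes 120 N, or if a joint passes its speed limit or range.

## Working session

There is one attempt and no reset: what is moved stays moved. The work goes in short steps, Python scripts to look and compute and a tool call to move; the robot and the scene stay as the last step left them, time stands still between calls to the robot, and variables do not carry over. Pictures are saved under pics/ and viewed, at most 12 in all, crops included, and the job is handed in when it is done.

```bash
ls; mkdir -p pics
```

Run:
```python
from rig import r
import cv2
for n in ("top","side"):
    cv2.imwrite(f"pics/{n}0.png",r.get_image(n)[...,::-1]); print(n,r.camera_params(n))
print(r.camera_params("wrist")); print(r.observe())
```

```text
pics
rig.py
top {'intrinsics': array([[380.83468983,   0.        , 269.32363735],
       [  0.        , 380.83468983, 207.46417802],
       [  0.        ,   0.        ,   1.        ]]), 'position': array([ 0.46181611, -0.02222215,  0.99515318]), 'rotation': array([-172.52799291,    0.17889832,  -88.85540599])}
side {'intrinsics': array([[429.75203151,   0.        , 277.46405452],
       [  0.        , 429.75203151, 211.02726904],
       [  0.        ,   0.        ,   1.        ]]), 'position': array([0.43304042, 0.68648431, 0.58171856]), 'rotation': array([-121.41615942,   -0.27057976, -167.67830546])}
{'intrinsics': array([[332.41283937,   0.        , 276.08237183],
       [  0.        , 332.41283937, 215.54419938],
       [  0.        ,   0.        ,   1.        ]]), 'hand_eye': array([[-8.16658358e-04, -9.49957157e-01, -3.12379149e-01,
         7.89078581e-02],
       [ 9.99999651e-01, -7.20501562e-04, -4.23243540e-04,
        -9.77713777e-05],
       [ 1.76993565e-04, -3.12379386e-01,  9.49957414e-01,
        -1.18091498e-01],
       [ 0.00000000e+00,  0.00000000e+00,  0.00000000e+00,
         1.00000000e+00]])}
{'clock': 0.1, 'joint_pos': array([ 6.54209680e+01,  1.87288910e+01, -1.10875708e+01,  6.02753105e+01,
        6.21626947e-04,  8.23121451e+01]), 'dq': array([-0.02825899, -0.14562938,  0.11047206,  0.10925044, -0.04790708,
        0.0878025 ]), 'tau': array([ 9.32626099e-04, -4.44237757e+01,  2.63038355e+01,  7.90454942e-03,
       -1.14969780e-04, -4.74998387e-07]), 'position': array([0.15957019, 0.52582123, 0.25556243]), 'tool_rot': array([-1.79909136e+02, -1.28929859e-02,  1.63108812e+02]), 'ft_force': array([0.23202888, 0.3021998 , 0.09169819]), 'wrist_torque': array([-0.04375814, -0.05586502,  0.02092793]), 'grasp_force': 0.0, 'gripper_width': 0.08545888558967456}
```

View pics/top0.png

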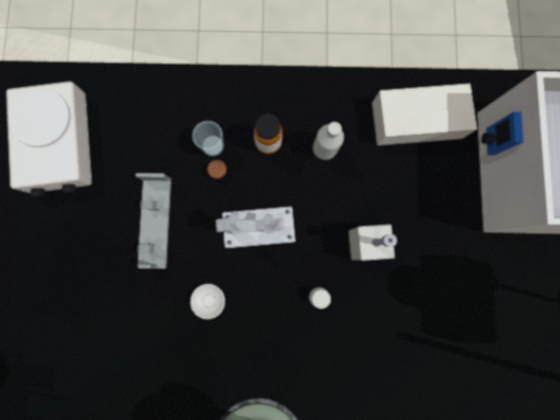

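View pics/side0.png

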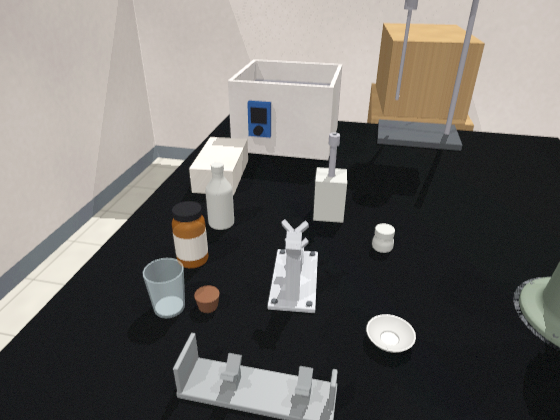

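Top view shows drain block (372,242) with hub (390,240), V-rest (258,227), and cradle (154,222, broad wall at its upper end, about (153,176)). Zooming for precise points.

Create h.py:
```python
import numpy as np
from scipy.spatial.transform import Rotation as R
from rig import r
def cam(n):
    c=r.camera_params(n)
    if n=="wrist":
        o=r.observe(); A=np.eye(4); A[:3,:3]=R.from_euler("xyz",o["tool_rot"],degrees=True).as_matrix(); A[:3,3]=o["position"]
        T=A@c["hand_eye"]; return c["intrinsics"],T[:3,3],T[:3,:3]
    return c["intrinsics"],c["position"],R.from_euler("xyz",c["rotation"],degrees=True).as_matrix()
def onplane(n,uv,z,C=None):
    K,p,M=C or cam(n); uv=np.atleast_2d(uv)
    d=(M@np.linalg.inv(K)@np.c_[uv,np.ones(len(uv))].T).T
    return p+d*((z-p[2])/d[:,2])[:,None]
def proj(n,X,C=None):
    K,p,M=C or cam(n); q=(K@(M.T@(np.atleast_2d(X)-p).T)).T
    return q[:,:2]/q[:,2:]
```

Run:
```python
import cv2,numpy as np
from h import *
t=cv2.imread("pics/top0.png"); s=cv2.imread("pics/side0.png")
def cr(im,x,y,w,h,W,H): return cv2.resize(im[y:y+h,x:x+w],(W,H),interpolation=cv2.INTER_CUBIC)
o=np.zeros((600,800,3),np.uint8)
o[:300,:500]=cr(t,205,195,100,60,500,300)   # vrest x5
o[:300,500:]=cr(t,345,210,60,60,300,300)  # block x5
o[300:,:250]=cr(t,130,165,50,110,250,550)[:300] # placeholder
o[300:,:400]=cv2.rotate(cr(t,130,165,50,110,182,400),cv2.ROTATE_90_COUNTERCLOCKWISE)[:300].copy() if 0 else cr(cv2.rotate(t[165:275,130:180],cv2.ROTATE_90_COUNTERCLOCKWISE),0,0,110,50,400,300)
o[300:,400:]=cr(s,255,215,80,100,400,500)[:300]
o[300:,400:640]=cr(s,255,215,80,100,240,300)
o[300:,640:]=cr(s,300,120,64,120,160,300)
cv2.imwrite("pics/c1.png",o)
print("block top",onplane("top",[(350,227),(392,225)],.11))
```

```text
block top [[ 0.53566506 -0.20575091  0.11      ]
 [ 0.54225808 -0.30346805  0.11      ]]
```

View pics/c1.png

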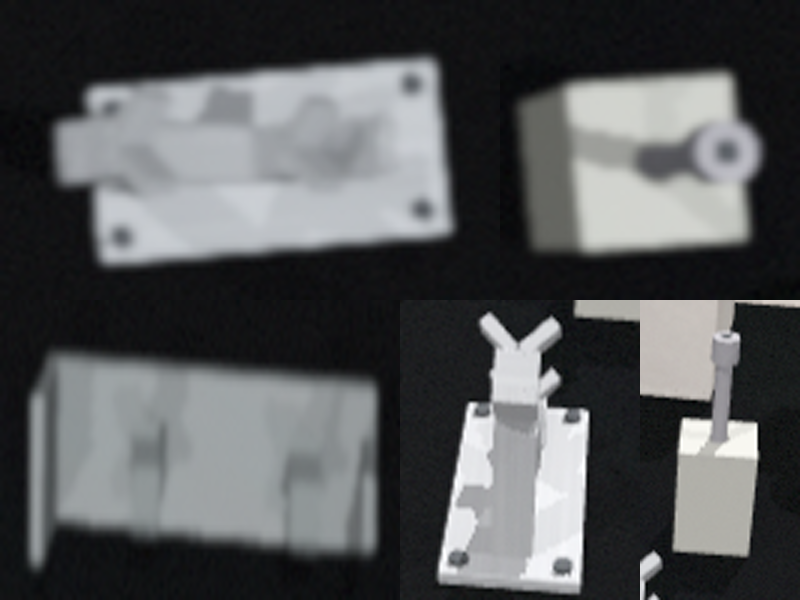

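Crops: V-rest climbs to +y (left in the top view) and I read base-plate corners; the cradle's broad wall is at +x. The hub top is at top-px (390.6,240.4).

Run:
```python
from h import *
np.set_printoptions(precision=4,suppress=True)
v=np.array([(88,88),(433,58),(452,233),(102,262)])/5+[205,195]
P=onplane("top",v,.010); print("vrest",P,P.mean(0)); 
d=(P[0]+P[3]-P[1]-P[2]);print("yaw",np.degrees(np.arctan2(d[1],d[0])),np.linalg.norm(d)/2,np.linalg.norm(P[0]-P[3]))
print("hub",onplane("top",(390.6,240.4),.215))
b=np.array([(568-500,82),(735-500,70),(750-500,240),(582-500,252)])/5+[345,210]
P=onplane("top",b,.11);print("block",P,P.mean(0))
print("cradle foot",onplane("top",[(167,268.1),(137.8,268.1)],.012))
print("cradle hubwall top",onplane("top",[(171.2,177.9),(135,173.8)],.068))
# side: hub top
print("hub side",onplane("side",[(300+(728-640)/2.5,120+37/2.5)],.215))
for n,uvz in dict(dish=(207,301,.02),jar=(320,298,.05),bottle=(334,130,.16),reag=(268,126,.13),beaker=(208,135,.09),stop=(217,169,.032)).items(): print(n,onplane("top",uvz[:2],uvz[2]))
o=r.observe(); print(o["position"])
```

```text
vrest [[ 0.5751  0.1049  0.01  ]
 [ 0.5943 -0.0746  0.01  ]
 [ 0.5035 -0.0856  0.01  ]
 [ 0.485   0.0944  0.01  ]] [0.5395 0.0098 0.01  ]
yaw 95.99412224834794 0.18073253166901795 0.09061810874042295
hub [[ 0.5011 -0.2666  0.215 ]]
block [[ 0.5375 -0.2258  0.11  ]
 [ 0.5446 -0.3035  0.11  ]
 [ 0.4662 -0.3087  0.11  ]
 [ 0.4592 -0.2314  0.11  ]] [ 0.5019 -0.2673  0.11  ]
cradle foot [[0.4295 0.2414 0.012 ]
 [0.428  0.316  0.012 ]]
cradle hubwall top [[0.6526 0.2281 0.068 ]
 [0.6612 0.3188 0.068 ]]
hub side [[ 0.5015 -0.2601  0.215 ]]
dish [[0.3505 0.1346 0.02  ]]
jar [[ 0.3666 -0.1442  0.05  ]]
bottle [[ 0.7516 -0.1607  0.16  ]]
reag [[ 0.7688 -0.0103  0.13  ]]
beaker [[0.7572 0.1374 0.09  ]]
stop [[0.6857 0.1206 0.032 ]]
[0.1596 0.5258 0.2556]
```

The manual's scale: shifts go in shares of 62.5 mm and turns go in units of 2 degrees. Converting my numbers, -0.02 m is -0.32, -10.2 degrees is -5.1.

Request:
drive_effector(steps="0 0 0 0 0 -5.1 0.085;0 0 0 0 0 -5.1 0.085;0 0 0 0 0 -5.1 0.085;0 0 0 0 0 -5.1 0.085;0 0 0 0 0 -5.1 0.085;0 0 0 0 0 -5.1 0.085;0 0 0 0 0 -5.1 0.085;0 0 0 0 0 -5.1 0.085;0 0 0 0 0 -5.1 0.085;0 0 -0.32 0 0 -5.1 0.085")

```text
clock: 1.35
position: [0.1592, 0.525, 0.2746]
tool_rot: [179.9, -0.2, -94.6]
ft_force: [-0.3, -0.5, -0.2]
gripper_width: 0.0855
grasp_force: 0.0
```

Request:
drive_effector(steps="0 0 0 0 0 -5.35 0.085;0.688 -0.688 0 0 0 0 0.085;0.688 -0.688 0 0 0 0 0.085;0.688 -0.688 0 0 0 0 0.085;0.688 -0.688 0 0 0 0 0.085;0.688 -0.688 0 0 0 0 0.085;0.688 -0.688 0 0 0 0 0.085;0.688 -0.688 0 0 0 0 0.085;0.688 -0.688 0 0 0 0 0.085;0 0 0 0 0 0 0.085")

```text
clock: 2.6
position: [0.5396, 0.2158, 0.2753]
tool_rot: [180.0, -0.0, -84.5]
ft_force: [-0.7, 0.6, -0.3]
gripper_width: 0.0849
grasp_force: 0.0
```

Run:
```python
from h import *
import cv2,pickle
C=cam("wrist"); pickle.dump(C,open("C1.pkl","wb")); cv2.imwrite("pics/w1.png",r.get_image("wrist")[...,::-1])
```

```text
(no output)
```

View pics/w1.png

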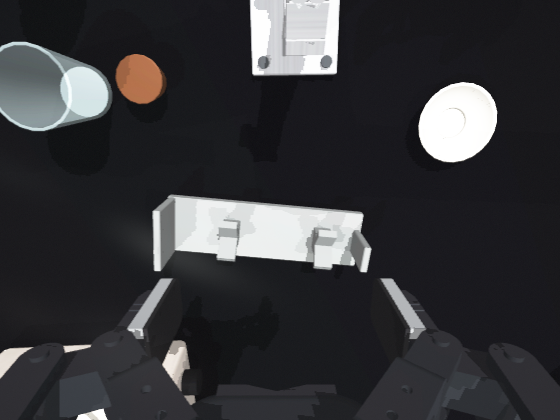

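Cradle is seen at (155–365, 195–270) with hub wall left (154,210)-(155,270), foot wall right. Next, V-rest view, then zoom both.

Converted, 0.061 m is 0.976, 0.006 m is 0.096.

Request:
drive_effector(steps="0.976 0.096 0 0 0 0 0.085;0.976 0.096 0 0 0 0 0.085;0.976 0.096 0 0 0 0 0.085;0.976 0.096 -0.08 0 0 0 0.085;0 0 0 0 0 0 0.085")

```text
clock: 3.28
position: [0.5371, -0.0287, 0.2815]
tool_rot: [-180.0, -0.0, -84.5]
ft_force: [0.4, 0.1, -1.0]
gripper_width: 0.0851
grasp_force: 0.0
```

Run:
```python
from h import *
import cv2,pickle
C=cam("wrist"); pickle.dump(C,open("C2.pkl","wb")); im=r.get_image("wrist")[...,::-1]; cv2.imwrite("pics/w2.png",im)
a=cv2.imread("pics/w1.png")[185:285,140:380]
o=np.zeros((600,720,3),np.uint8)
o[:300]=cv2.resize(a,(720,300),interpolation=cv2.INTER_CUBIC)
b=np.rot90(im[140:340,180:420])  # placeholder view of centre
o[300:]=cv2.resize(im[120:320,80:560],(720,300),interpolation=cv2.INTER_CUBIC)
cv2.imwrite("pics/c2.png",o)
```

```text
(no output)
```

View pics/c2.png

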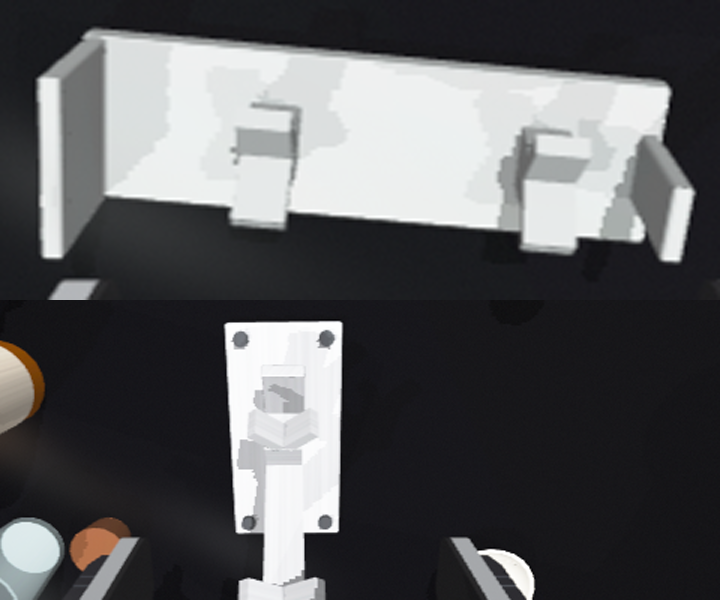

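Create fit.py:
```python
from h import *
import pickle
from scipy.optimize import least_squares
np.set_printoptions(precision=4,suppress=True)
C1=pickle.load(open("C1.pkl","rb"));C2=pickle.load(open("C2.pkl","rb"));CT=cam("top")
cr=np.array([(60,78),(63,255),(104,40),(105,195),(668,85),(643,240)])/3+[140,185]
cm=np.array([(108,-35,68),(108,35,68),(108,-35,12),(108,35,12),(-118,-35,12),(-118,35,12)])/1e3
def pose(p,m):
    return R.from_euler("z",p[2]).apply(m)+[p[0],p[1],0]
f=lambda p:(proj("w",pose(p,cm),C1)-cr).ravel()
s=least_squares(f,[.54,.27,0]);print("cradle",s.x,np.degrees(s.x[2]),s.fun)
ci=s.x
v=np.array([(224,323),(342,321),(339,532),(237,533)])/1.5+[80,-80]
vm=np.array([(-90,-45,10),(-90,45,10),(90,45,10),(90,-45,10)])/1e3
vt=np.array([(433,58),(452,233),(102,262),(88,88)])/5+[205,195]
vt=vt[[0,1,2,3]]
st=np.array([(262,376),(304,376)])/1.5+[80,-80]
c,sn=np.cos(np.radians(50)),np.sin(np.radians(50))
def g2v(g,gx):
    g=np.atleast_2d(g); return np.c_[gx+g[:,0]*c-g[:,2]*sn,g[:,1],.05+g[:,0]*sn+g[:,2]*c]
def fv(p):
    sm=g2v([(0,-.015,.01),(0,.015,.01)],p[3])
    return np.r_[(proj("w",pose(p,vm),C2)-v).ravel(),(proj("w",pose(p,sm),C2)-st).ravel()]
s2=least_squares(fv,[.54,.01,np.radians(96),-.05]);print("vrest",s2.x,np.degrees(s2.x[2]),s2.fun)
p=s2.x
print("top-only resid",(proj("t",pose(p,vm),CT)-vt))
print("groove origin",pose(p,g2v([0,0,0],p[3])))
for nm,g in dict(low25=[(.025,-.023,.007),(.025,.023,.007)],low45=[(.045,-.023,.007),(.045,.023,.007)],hi140=[(.14,-.023,.007),(.14,.023,.007)],hi160=[(.16,-.023,.007),(.16,.023,.007)]).items():
    q=proj("w",pose(p,g2v(g,p[3])),C2); print(nm,((q-[80,-80])*1.5))
```

```bash
python3 fit.py
```

```text
cradle [0.5498 0.2825 0.0039] 0.22111803153016904 [-0.6453 -0.3159 -0.4671  1.6981  0.4284 -1.727   0.2995  0.5489  0.8502
 -0.2826 -0.3156  0.318 ]
vrest [ 0.5414  0.0116  1.683  -0.0492] 96.42647883143464 [ 0.0642 -0.2273  0.1774 -0.2146  0.2779  0.1309 -0.3493  0.4742 -0.4939
  0.2417  0.3301 -0.2264]
top-only resid [[-0.6913 -0.6996]
 [-1.0225 -1.269 ]
 [-0.5857 -0.607 ]
 [-0.4414 -0.3691]]
groove origin [[ 0.5469 -0.0373  0.05  ]]
low25 [[248.7815 408.3678]
 [317.1785 407.2783]]
low45 [[247.6384 433.3204]
 [318.256  432.2126]]
hi140 [[241.0109 577.995 ]
 [324.5038 576.802 ]]
hi160 [[239.2955 615.4406]
 [326.1211 614.2314]]
```

Converted, 0.0144 m is 0.2304, 0.0582 m is 0.9312, -0.8 degrees is -0.4.

Request:
drive_effector(steps="0.9312 0.2304 0 0 0 0 0.085;0.9312 0.2304 0 0 0 0 0.085;0.9312 0.2304 0 0 0 0 0.085;0.9312 0.2304 0 0 0 -0.4 0.085;0 0 0 0 0 0 0.085;0 0 0 0 0 0 0.085")

```text
clock: 4.08
position: [0.5042, -0.2615, 0.2809]
tool_rot: [180.0, 0.1, -83.3]
ft_force: [-0.9, -0.5, -0.1]
gripper_width: 0.0848
grasp_force: 0.0
```

Run:
```python
from h import *
o=r.observe();print(o["position"])
```

```text
[ 0.50422761 -0.26152672  0.28092522]
```

Converted, 0.036 m is 0.576, 0.0042 m is 0.0672.

Request:
drive_effector(steps="0.0672 0.0432 0.576 0 0 0 0.085;0 0 0.5808 0 0 0 0.085;0 0 0 0 0 0 0.085;0 0 0 0 0 0 0.01;0 0 0 0 0 0 0.01;0 0 0 0 0 0 0.01;0 0 0 0 0 0 0.01;0 0 0 0 0 0 0.01")

```text
clock: 5.08
position: [0.5024, -0.2688, 0.2103]
tool_rot: [-179.9, -0.1, -83.4]
ft_force: [0.6, 0.1, 6.5]
gripper_width: 0.0245
grasp_force: 58.7
```

Request:
drive_effector(steps="0 0 -0.16 0 0 0 0.01;0 0 -0.48 0 0 0 0.01;0 0 -0.56 0 0 0 0.01;0 0 -0.64 0 0 0 0.01;0 0 -0.64 0 0 0 0.01;0 0 -0.32 0 0 0 0.01;0 0 0 0 0 0 0.01;0 0 0 0 0 0 0.01")

```text
clock: 6.08
position: [0.5012, -0.2679, 0.3826]
tool_rot: [179.9, 0.1, -83.4]
ft_force: [0.6, 0.6, -3.1]
gripper_width: 0.0244
grasp_force: 59.7
```

Run:
```python
from h import *
import cv2
cv2.imwrite("pics/s2.png",r.get_image("side")[...,::-1][20:320,200:500])
```

```text
(no output)
```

View pics/s2.png

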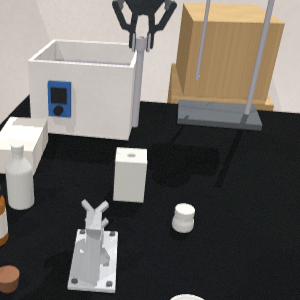

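Side view: shaft hangs straight in the fingers, foot (≈(138,125) in crop) clear of the block. Tilt 40°.

Create go.py:
```python
from h import *
import sys
np.set_printoptions(precision=4,suppress=True)
G=np.array([.546,-.038,.05]); YAW=np.radians(96.35)
u=np.array([np.cos(YAW),np.sin(YAW),0]); c,s=np.cos(np.radians(50)),np.sin(np.radians(50)); up=np.array([0,0,1.])
gx=c*u+s*up; gz=-s*u+c*up; gy=np.cross(gz,gx)
def tool():
    o=r.observe(); return R.from_euler("xyz",o["tool_rot"],degrees=True).as_matrix(),o["position"],o
def delta(Rt,pt):
    A,p,o=tool()
    print("d tool",A.T@(pt-p),"dist",np.linalg.norm(pt-p),"rotvec",np.degrees(R.from_matrix(A.T@Rt).as_rotvec()),"j",o["joint_pos"],"F",o["ft_force"])
```

```text
(no output)
```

Request:
drive_effector(steps="0 0 0 0 5 0 0.01;0 0 0 0 5 0 0.01;0 0 0 0 5 0 0.01;0 0 0 0 5 0 0.01;0 0 0 0 0 0 0.01;0 0 0 0 0 0 0.01")

```text
clock: 6.88
position: [0.5019, -0.2683, 0.3839]
tool_rot: [180.0, -39.8, -83.4]
ft_force: [-0.4, -0.8, -1.4]
gripper_width: 0.0242
grasp_force: 59.6
```

Create a.py:
```python
from go import *
Rt=np.c_[gz,gy,-gx]
f=np.array(eval(sys.argv[1]))  # foot in groove coords
off=np.array([-.002,0,.1953])
delta(Rt,G+np.c_[gx,gy,gz]@f-Rt@off)
A,p,o=tool(); print("foot in groove",np.c_[gx,gy,gz].T@(p+A@off-G))
```

```bash
python3 a.py "(.010,0,.07)"
```

```text
d tool [-0.3142 -0.0707 -0.0925] dist 0.33511740554178016 rotvec [-0.1481  0.1563  0.216 ] j [ -19.3429    5.9908  -19.0584   44.9086  -35.1856 -122.3765] F [-0.3549 -0.8107 -1.4056]
foot in groove [-0.0835  0.0688  0.3837]
```

Converted, -0.0524 m is -0.8384, -0.0154 m is -0.2464, 0.2 degrees is 0.1.

Request:
drive_effector(steps="-0.8384 -0.1888 -0.2464 0 0 0 0.01;-0.8384 -0.1888 -0.2464 0 0 0 0.01;-0.8384 -0.1888 -0.2464 0 0 0 0.01;-0.8384 -0.1888 -0.2464 0 0 0 0.01;-0.8384 -0.1888 -0.2464 0 0 0 0.01;-0.8384 -0.1888 -0.2464 0 0 0.1 0.01;0 0 0 0 0 0 0.01;0 0 0 0 0 0 0.01")

```text
clock: 7.88
position: [0.5388, 0.0375, 0.253]
tool_rot: [-179.8, -40.0, -83.8]
ft_force: [-1.3, 0.1, -2.8]
gripper_width: 0.0242
grasp_force: 59.9
```

```bash
python3 a.py "(.010,0,.02)";python3 - <<'E'
from h import *
import cv2
a=r.get_image("side")[...,::-1][150:350,180:400];b=r.get_image("top")[...,::-1][150:350,150:370]
cv2.imwrite("pics/s3.png",cv2.resize(np.hstack([a,b]),None,fx=1.8,fy=1.8,interpolation=cv2.INTER_CUBIC))
E
```

```text
d tool [-0.0504  0.0013 -0.001 ] dist 0.05044010135780134 rotvec [-0.14    0.0362 -0.0965] j [ 15.0171  24.4295 -13.0887  59.5015 -39.445  -78.7681] F [-1.3465  0.057  -2.776 ]
foot in groove [ 0.009  -0.0017  0.0703]
```

View pics/s3.png

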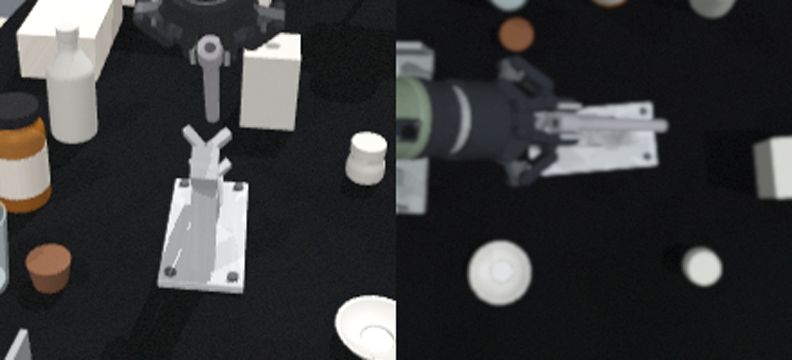

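Shaft is tilted above the V-rest; top px of foot tip ≈(300,219), hub top ≈(232,218). Check against prediction.

Run:
```python
from go import *
A,p,o=tool(); off=np.array([-.002,0,.1953])
for l in (0,.1,.17): 
    X=p+A@(off-[0,0,l]); print(l,"side",(proj("side",X)-[180,150])*1.8,"top",(proj("top",X)-[150,150])*1.8+[396,0])
for g in ((0,0),(0.15,0)): print(proj("top",G+gx*g[0]))
```

```text
0 side [[214.2723 111.7624]] top [[663.2712 124.4371]]
0.1 side [[213.0197  81.7327]] top [[614.5051 123.1221]]
0.17 side [[211.9563  56.2401]] top [[574.5683 122.0452]]
[[277.522  223.4379]]
[[234.5991 222.7906]]
```

Converted, 0.0013 m is 0.0208, -0.03 m is -0.48.

Request:
drive_effector(steps="-0.48 0.0208 -0.016 0 0 0 0.01;-0.4 0 0 0 0 0 0.01;0 0 0 0 0 0 0.01;0 0 0 0 0 0 0.01")

```text
clock: 8.48
position: [0.532, 0.0794, 0.2192]
tool_rot: [-179.7, -40.0, -83.8]
ft_force: [-0.9, 0.2, -2.7]
gripper_width: 0.0243
grasp_force: 59.9
```

```bash
python3 a.py "(.010,0,.0)"
```

```text
d tool [-0.0162 -0.0008  0.0004] dist 0.01622710798076101 rotvec [-0.1863 -0.0091 -0.1316] j [ 19.3278  28.1181 -12.7052  59.6227 -38.8451 -73.2662] F [-0.9265  0.2279 -2.7015]
foot in groove [0.0104 0.0002 0.0162]
```

Request:
drive_effector(steps="-0.064 0 0 0 0 0 0.01;-0.048 0 0 0 0 0 0.01;0 0 0 0 0 0 0.01;0 0 0 0 0 0 0.01")

```text
clock: 8.98
position: [0.5309, 0.0858, 0.2137]
tool_rot: [-179.8, -40.0, -83.7]
ft_force: [-0.3, 0.6, -3.0]
gripper_width: 0.0242
grasp_force: 59.9
```

```bash
python3 a.py "(.010,0,.0)"
```

```text
d tool [-0.0076 -0.0013  0.0003] dist 0.007740865556841542 rotvec [-0.1708 -0.0063 -0.0018] j [ 19.9728  28.7433 -12.5943  59.6355 -38.7178 -72.5718] F [-0.2813  0.5714 -2.9953]
foot in groove [0.0103 0.0007 0.0076]
```

Weight reads about 3 N, still free; lower in small steps.

Converted, -0.0025 m is -0.04.

Request:
drive_effector(steps="-0.04 0 0 0 0 0 0.01;-0.04 0 0 0 0 0 0.01;0 0 0 0 0 0 0.01;0 0 0 0 0 0 0.01")

```text
clock: 9.48
position: [0.5308, 0.0895, 0.2106]
tool_rot: [-179.8, -40.0, -83.7]
ft_force: [2.6, -2.9, -1.6]
gripper_width: 0.0246
grasp_force: 59.9
```

```bash
python3 a.py "(.010,0,.0)"
```

```text
d tool [-0.0029 -0.001   0.0003] dist 0.0030990884383736285 rotvec [-0.2003 -0.0449 -0.0344] j [ 20.3335  29.1293 -12.4685  59.638  -38.6942 -72.0988] F [ 2.6037 -2.9215 -1.6447]
foot in groove [0.0103 0.0003 0.0031]
```

Request:
drive_effector(steps="-0.024 0 0 0 0 0 0.01;0 0 0 0 0 0 0.01;0 0 0 0 0 0 0.01")

```text
clock: 9.85
position: [0.5309, 0.0902, 0.2102]
tool_rot: [-179.7, -40.1, -83.7]
ft_force: [3.0, -4.5, 1.3]
gripper_width: 0.0242
grasp_force: 59.9
```

```bash
python3 a.py "(.010,0,.0)"
```

```text
d tool [-0.0021 -0.0008  0.0004] dist 0.0022885970117180973 rotvec [-0.2285 -0.1277 -0.0533] j [ 20.4306  29.2236 -12.4299  59.6569 -38.7627 -71.9591] F [ 2.9815 -4.5377  1.3463]
foot in groove [0.0104 0.     0.0025]
```

Request:
drive_effector(steps="0 0 0.064 0 0 0 0.01;0 0 0.048 0 0 0 0.01;0 0 0 0 0 0 0.01;0 0 0 0 0 0 0.01")

```text
clock: 10.35
position: [0.532, 0.0862, 0.2045]
tool_rot: [-179.6, -40.0, -83.8]
ft_force: [6.0, -3.3, 2.5]
gripper_width: 0.0245
grasp_force: 60.1
```

```bash
python3 a.py "(0,0,.0)"
```

```text
d tool [-0.0016 -0.0002  0.0034] dist 0.003776732782824753 rotvec [-0.286  -0.0483 -0.1086] j [ 19.997   29.3297 -13.12    58.4179 -38.7881 -72.5126] F [ 6.0236 -3.3194  2.4675]
foot in groove [ 0.0034 -0.0008  0.0018]
```

Request:
drive_effector(steps="0 0 0.032 0 0 0 0.01;0 0 0 0 0 0 0.01;0 0 0 0 0 0 0.01")

```text
clock: 10.72
position: [0.5321, 0.085, 0.2031]
tool_rot: [-179.6, -40.0, -83.8]
ft_force: [5.3, -1.6, 3.9]
gripper_width: 0.0245
grasp_force: 60.2
```

```bash
python3 a.py "(0,0,.0)"
```

```text
d tool [-0.0016 -0.0002  0.0015] dist 0.0022120060150235925 rotvec [-0.2928 -0.0475 -0.1028] j [ 19.8778  29.3512 -13.3198  58.0938 -38.8116 -72.674 ] F [ 5.261  -1.6472  3.9148]
foot in groove [ 0.0015 -0.0008  0.0018]
```

Converted, -0.001 m is -0.016, 0.001 m is 0.016.

Request:
drive_effector(steps="0 -0.016 0.016 0 0 0 0.01;0 0 0.016 0 0 0 0.01;0 0 0 0 0 0 0.01;0 0 0 0 0 0 0.01")

```text
clock: 11.22
position: [0.5326, 0.0844, 0.2019]
tool_rot: [-179.7, -40.0, -83.7]
ft_force: [2.3, 1.9, 10.0]
gripper_width: 0.0244
grasp_force: 61.1
```

```bash
python3 a.py "(0,0,.0)"
```

```text
d tool [-0.0013  0.0002  0.0003] dist 0.001375332829256038 rotvec [-0.2682  0.0052 -0.0225] j [ 19.7869  29.4126 -13.3722  57.9182 -38.7708 -72.8626] F [ 2.2718  1.885  10.0306]
foot in groove [ 0.0003 -0.0011  0.0013]
```

Request:
drive_effector(steps="0 0 0.024 0 0 0 0.01;0 0 0 0 0 0 0.01;0 0 0 0 0 0 0.01")

```text
clock: 11.6
position: [0.5327, 0.0843, 0.2019]
tool_rot: [-179.7, -39.9, -83.6]
ft_force: [-2.1, 8.8, 16.9]
gripper_width: 0.0244
grasp_force: 62.1
```

```bash
python3 a.py "(0,0,.0)"
```

```text
d tool [-0.0013  0.0003  0.0002] dist 0.0013834233574048882 rotvec [-0.3489  0.0535  0.0058] j [ 19.7694  29.3443 -13.4695  57.7583 -38.7514 -72.9861] F [-2.1056  8.8474 16.8807]
foot in groove [ 0.0002 -0.0015  0.0012]
```

Converted, -0.001 m is -0.016, -0.0005 m is -0.008.

Request:
drive_effector(steps="-0.016 0 0 0 0 0 0.01;0 0 -0.008 0 0 0 0.01;0 0 0 0 0 0 0.03;0 0 0 0 0 0 0.04;0 0 0 0 0 0 0.06;0 0 0 0 0 0 0.085;0 0 0 0 0 0 0.085;0 0 0 0 0 0 0.085")

```text
clock: 12.6
position: [0.5321, 0.084, 0.1995]
tool_rot: [-179.8, -40.0, -83.6]
ft_force: [0.1, 0.1, 0.6]
gripper_width: 0.085
grasp_force: 0.0
```

```bash
python3 a.py "(0,0,.0)";python3 - <<'E'
from h import *
import cv2
a=r.get_image("side")[...,::-1][150:350,180:400];b=r.get_image("top")[...,::-1][150:350,150:370]
cv2.imwrite("pics/s4.png",cv2.resize(np.hstack([a,b]),None,fx=1.8,fy=1.8,interpolation=cv2.INTER_CUBIC))
E
```

```text
d tool [ 0.     -0.0003 -0.0018] dist 0.001852394220597193 rotvec [-0.1573  0.007   0.004 ] j [ 19.7554  29.5765 -13.5066  57.7303 -38.7422 -72.8441] F [0.1176 0.1076 0.6472]
foot in groove [-0.0018 -0.0002 -0.    ]
```

View pics/s4.png

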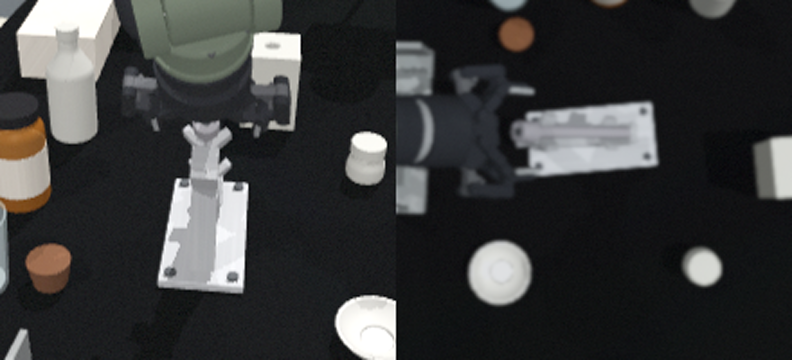

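Shaft lies in both notches, foot at the stop (≈(632,130) in the top crop), fingers clear. Retreat and re-orient.

Request:
drive_effector(steps="0 0 -0.56 0 0 0 0.085;0 0 -0.64 0 0 0 0.085;0.8 0 0 0 0 0 0.085;0.8 0 0 0 0 0 0.085;0.8 0 0 0 -5 0 0.085;0 0 0 0 -5 0 0.085;0 0 0 0 -5 0 0.085;0 0 0 0 -5 0 0.085;0 0 0 0 -5 0 0.085;0 0 0 0 -5 0 0.085")

```text
clock: 13.95
position: [0.5396, 0.0175, 0.3546]
tool_rot: [-179.7, 20.3, -83.5]
ft_force: [0.4, 0.2, -0.9]
gripper_width: 0.085
grasp_force: 0.0
```

```bash
cat > b.py <<'E'
from go import *
Rt=np.c_[-gx,gy,-gz]; f=np.array(eval(sys.argv[1]))
delta(Rt,G+np.c_[gx,gy,gz]@(f+[0,0,.006]))
E
```

Request:
drive_effector(steps="0 0 0 0 -5 0 0.085;0 0 0 0 -5 0 0.085;0 0 0 0 -5 0 0.085;0 0 0 0 0 0 0.085;0 0 0 0 0 0 0.085")

```text
clock: 14.58
position: [0.5395, 0.0179, 0.3538]
tool_rot: [-179.7, 49.8, -83.3]
ft_force: [0.1, 0.5, -0.3]
gripper_width: 0.0854
grasp_force: 0.0
```

```bash
python3 b.py "(.105,0,.07)"
```

```text
d tool [0.1636 0.0005 0.0767] dist 0.1806988829339129 rotvec [-0.0256 -0.1725  0.2384] j [ -26.0914   31.0624    5.3264   96.672    40.1733 -134.7998] F [ 0.1441  0.5109 -0.3429]
```

Converted, 0.0545 m is 0.872, 0.0256 m is 0.4096, 0.2 degrees is 0.1.

Request:
drive_effector(steps="0.872 0 0.4096 0 0 0 0.085;0.872 0 0.4096 0 0 0.1 0.085;0.872 0.008 0.4096 0 0 0 0.085;0 0 0 0 0 0 0.085;0 0 0 0 0 0 0.085")

```text
clock: 15.2
position: [0.5452, -0.0275, 0.1818]
tool_rot: [-179.8, 49.9, -83.4]
ft_force: [0.9, -0.1, 0.7]
gripper_width: 0.0851
grasp_force: 0.0
```

```bash
python3 b.py "(.105,0,.0)"
```

Run:
```python
from h import *
import cv2
a=r.get_image("side")[...,::-1][130:330,180:400];b=r.get_image("wrist")[...,::-1]
cv2.imwrite("pics/s5.png",np.hstack([cv2.resize(a,(396,360)),cv2.resize(b,(404,360))]))
```

```text
d tool [0.0026 0.0005 0.0707] dist 0.07074962456415458 rotvec [-0.0672 -0.1155  0.1418] j [ -29.6833   42.1279   -1.7884   80.9494   38.2521 -138.5733] F [ 0.9166 -0.0847  0.6615]
```

View pics/s5.png

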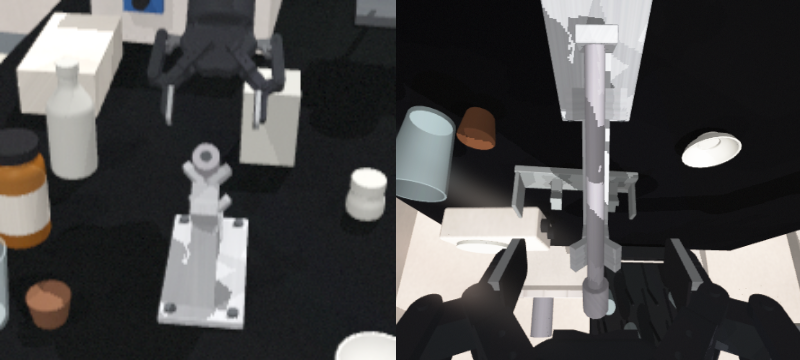

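The shaft is seated, foot at the stop (596,45), central between the fingers. Advance and grip the middle.

The manual's scale: shifts go in shares of 62.5 mm and turns go in units of 2 degrees. Converting my numbers, 0.0355 m is 0.568, 0.035 m is 0.56.

Request:
drive_effector(steps="0.0416 0.008 0.56 0 0 0 0.085;0 0 0.568 0 0 0 0.085;0 0 0 0 0 0 0.085;0 0 0 0 0 0 0.085;0 0 0 0 0 0 0.03;0 0 0 0 0 0 0.02;0 0 0 0 0 0 0.0;0 0 0 0 0 0 0;0 0 0 0 0 0 0;0 0 0 0 0 0 0")

```text
clock: 16.55
position: [0.5393, 0.0232, 0.1318]
tool_rot: [-179.8, 50.0, -83.6]
ft_force: [6.0, -1.3, 0.7]
gripper_width: 0.0141
grasp_force: 58.4
```

```bash
python3 b.py "(.105,0,.0)"
```

```text
d tool [-0.0028  0.0001 -0.0006] dist 0.002826759881814654 rotvec [-0.1674 -0.0244  0.0512] j [ -25.7061   42.8435   -8.7856   70.5049   40.584  -134.1866] F [ 5.9998 -1.3102  0.6937]
```

Converted, -0.01 m is -0.16, -0.04 m is -0.64.

Request:
drive_effector(steps="0 0 -0.16 0 0 0 0;0 0 -0.32 0 0 0 0;0 0 -0.48 0 0 0 0;0 0 -0.64 0 0 0 0;0 0 -0.64 0 0 0 0;0 0 -0.48 0 0 0 0;0 0 0 0 0 0 0;0 0 0 0 0 0 0;0 0 0 0 0 0 0")

```text
clock: 17.68
position: [0.5517, -0.1047, 0.24]
tool_rot: [179.8, 50.1, -83.8]
ft_force: [-0.2, 0.1, -2.6]
gripper_width: 0.0143
grasp_force: 58.7
```

Request:
drive_effector(steps="-0.48 0 -0.48 0 4 0 0;-0.48 0 -0.48 0 4 0 0;0 0 0 0 4 0 0;0 0 0 0 4 0 0;0 0 0 0 4.5 0 0;0 0 0 0 4.5 0 0;0 0 0 0 0 0 0;0 0 0 0 0 0 0")

```text
clock: 18.68
position: [0.5519, -0.1066, 0.3249]
tool_rot: [179.9, 0.1, -83.6]
ft_force: [-0.1, -0.8, -2.6]
gripper_width: 0.0141
grasp_force: 58.7
```

Create c.py:
```python
from go import *
ya=np.radians(180.2); Rt=R.from_euler("xyz",[np.pi,0,ya]).as_matrix()
delta(Rt,np.array([.551,.2815,float(sys.argv[1])]))
```

```bash
python3 c.py .2
```

```text
d tool [-0.3855 -0.0424  0.1257] dist 0.4077032101298335 rotvec [ 0.2106 -0.0026 96.1701] j [ -18.4928   18.1644   -1.7108   70.2973    0.0715 -114.8631] F [-0.1445 -0.8068 -2.5655]
```

Converted, 9.8 degrees is 4.9.

Request:
drive_effector(steps="0 0 0 0 0 4.8 0;0 0 0 0 0 4.8 0;0 0 0 0 0 4.8 0;0 0 0 0 0 4.8 0;0 0 0 0 0 4.8 0;0 0 0 0 0 4.8 0;0 0 0 0 0 4.8 0;0 0 0 0 0 4.8 0;0 0 0 0 0 4.8 0;0 0 0 0 0 4.9 0")

```text
clock: 19.92
position: [0.5522, -0.1083, 0.3243]
tool_rot: [179.9, -0.2, 179.7]
ft_force: [0.5, -0.1, -1.6]
gripper_width: 0.0142
grasp_force: 58.7
```

Request:
drive_effector(steps="0 0 0 0 0 0 0;0 0 0 0 0 0 0")

```text
clock: 20.18
position: [0.5524, -0.1079, 0.3248]
tool_rot: [179.9, -0.1, -179.8]
ft_force: [0.2, -0.2, -2.8]
gripper_width: 0.0141
grasp_force: 58.7
```

```bash
python3 c.py .2
```

```text
d tool [-0.0002  0.3892  0.1252] dist 0.4088842505784596 rotvec [ 0.0525 -0.098  -0.0044] j [-18.5724  18.1989  -1.6664  70.2444   0.0182 -18.7681] F [ 0.2159 -0.2378 -2.8101]
```

Request:
drive_effector(steps="0 0.8896 0 0 0 0 0;0 0.8896 0 0 0 0 0;0 0.8896 0 0 0 0 0;0 0.8896 0 0 0 0 0;0 0.8896 0.64 0 0 0 0;0 0.8896 0.64 0 0 0 0;0 0.8896 0.72 0 0 0 0;0 0 0.72 0 0 0 0;0 0 0 0 0 0 0;0 0 0 0 0 0 0")

```text
clock: 21.42
position: [0.5525, 0.265, 0.1696]
tool_rot: [180.0, 0.0, -179.9]
ft_force: [0.4, 0.1, -1.9]
gripper_width: 0.0138
grasp_force: 59.1
```

```bash
python3 c.py .1;python3 - <<'E'
from h import *
import cv2,pickle
pickle.dump(cam("wrist"),open("C3.pkl","wb"))
a=r.get_image("side")[...,::-1][260:420,140:380];b=r.get_image("wrist")[...,::-1];cv2.imwrite("pics/w3.png",b)
cv2.imwrite("pics/s6.png",np.hstack([cv2.resize(a,(400,267)),cv2.resize(b,(400,300))[:267]]))
E
```

```text
d tool [0.0016 0.0165 0.0696] dist 0.07152492606154179 rotvec [ 0.0289  0.0471 -0.0818] j [18.7147 29.0008 -8.3667 52.5786  0.0124 18.5965] F [ 0.4131  0.1088 -1.8643]
```

View pics/s6.png

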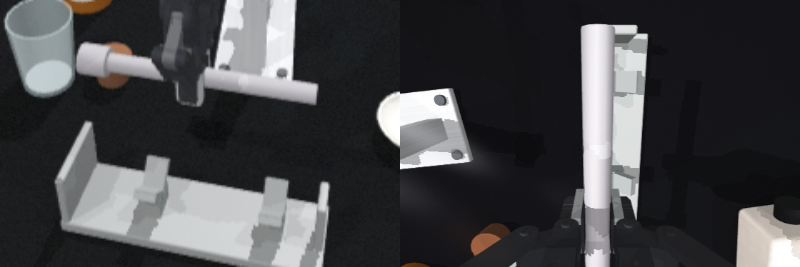

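Run:
```python
from h import *
import pickle
C=pickle.load(open("C3.pkl","rb"))
for p in ((.5498,.2825,.0039),(.5488,.2815,.003)):
    m=np.array([(-118,35,12),(108,35,12),(-118,15,68),(-108,15,68)])/1e3
    X=R.from_euler("z",p[2]).apply(m)+[p[0],p[1],0]
    q=proj("w",X,C); print(q/1.4+[400,0])
# shaft foot predicted
from go import *
A,pp,o=tool()
for l in (-.105,.0825): print(proj("w",pp+A@np.array([-.0028-l,0,.006]),C)/1.4+[400,0])
```

```text
[[647.55104855  33.7274085 ]
 [636.84352929 219.88981697]
 [636.98459077  22.38629192]
 [636.38922504  35.81197234]]
[[646.75953933  32.69973203]
 [636.06599124 219.26770041]
 [635.96208707  21.03638125]
 [635.37115962  34.50436375]]
[[598.5514  25.1616]]
[[598.131 321.236]]
```

```bash
sed -i 's/.551,.2815/.5517,.282/' c.py
```

Request:
drive_effector(steps="0.0128 0.272 0 0 0 0 0;0 0 0.72 0 0 0 0;0 0 0.64 0 0 0 0;0 0 0 0 0 0 0;0 0 0 0 0 0 0")

```text
clock: 22.15
position: [0.552, 0.2831, 0.085]
tool_rot: [179.9, 0.1, -179.9]
ft_force: [1.0, -0.1, -2.6]
gripper_width: 0.0142
grasp_force: 59.1
```

```bash
python3 c.py .054
```

```text
d tool [ 0.0003 -0.0011  0.031 ] dist 0.031004523877529708 rotvec [ 0.0605  0.1139 -0.0543] j [ 20.3319  34.7058 -12.3261  42.8403   0.0175  20.1862] F [ 0.9974 -0.1104 -2.6069]
```

Converted, 0.012 m is 0.192, 0.008 m is 0.128.

Request:
drive_effector(steps="0 -0.016 0.192 0 0 0 0;0 0 0.128 0 0 0 0;0 0 0.064 0 0 0 0;0 0 0 0 0 0 0;0 0 0 0 0 0 0")

```text
clock: 22.78
position: [0.5509, 0.2813, 0.0592]
tool_rot: [180.0, -0.0, -179.9]
ft_force: [0.2, -0.3, -2.9]
gripper_width: 0.0142
grasp_force: 59.1
```

```bash
python3 c.py .054
```

```text
d tool [-0.0008  0.0007  0.0052] dist 0.005358227963279006 rotvec [ 0.0033 -0.0083 -0.0743] j [ 20.2095  36.4244 -13.6498  39.9325   0.0059  20.0838] F [ 0.1589 -0.3389 -2.9499]
```

Request:
drive_effector(steps="0 0 0.04 0 0 0 0;0 0 0.032 0 0 0 0;0 0 0 0 0 0 0;0 0 0 0 0 0 0")

```text
clock: 23.28
position: [0.5511, 0.2819, 0.055]
tool_rot: [179.9, 0.0, -179.9]
ft_force: [0.2, 3.2, 0.8]
gripper_width: 0.0142
grasp_force: 59.7
```

```bash
python3 c.py .054
```

```text
d tool [-0.0006  0.0001  0.001 ] dist 0.0011796053996788612 rotvec [ 0.0735  0.0284 -0.0524] j [ 20.2336  36.7332 -13.8209  39.394    0.0593  20.086 ] F [0.1734 3.2386 0.7635]
```

Converted, 0.001 m is 0.016.

Request:
drive_effector(steps="0 0.016 0.016 0 0 0 0;0 0 0 0 0 0 0;0 0 0 0 0 0 0")

```text
clock: 23.65
position: [0.5513, 0.2826, 0.0542]
tool_rot: [179.9, 0.0, -179.9]
ft_force: [-0.5, 3.6, 6.0]
gripper_width: 0.014
grasp_force: 59.9
```

Request:
drive_effector(steps="0 0.008 0.016 0 0 0 0;0 0 0 0 0 0 0;0 0 0 0 0 0 0")

```text
clock: 24.02
position: [0.5514, 0.2833, 0.0534]
tool_rot: [179.9, 0.1, -179.9]
ft_force: [0.0, 2.6, 7.3]
gripper_width: 0.014
grasp_force: 60.3
```

```bash
python3 c.py .054
```

```text
d tool [-0.0003 -0.0013 -0.0006] dist 0.0014776970972996376 rotvec [ 0.0757  0.0645 -0.0602] j [ 20.3555  36.9079 -13.7656  39.2398   0.0488  20.2157] F [0.0056 2.5561 7.2645]
```

Request:
drive_effector(steps="0 0.0112 0.016 0 0 0 0;0 0 0 0 0 0 0;0 0 0 0 0 0 0")

```text
clock: 24.4
position: [0.5514, 0.2834, 0.0533]
tool_rot: [180.0, 0.1, -179.9]
ft_force: [-2.4, 0.6, 13.5]
gripper_width: 0.0142
grasp_force: 61.1
```

Request:
drive_effector(steps="0 0.0048 0.016 0 0 0 0;0 0 0 0 0 0 0;0 0 0 0 0 0 0")

```text
clock: 24.78
position: [0.5514, 0.2834, 0.0532]
tool_rot: [-180.0, 0.1, -179.9]
ft_force: [-4.4, -0.8, 20.6]
gripper_width: 0.0144
grasp_force: 61.8
```

```bash
python3 c.py .054
```

```text
d tool [-0.0003 -0.0014 -0.0008] dist 0.001642640124670093 rotvec [-0.0312  0.1045 -0.0878] j [ 20.4148  36.9328 -13.7533  39.2267  -0.0655  20.3025] F [-4.409  -0.7653 20.6323]
```

Seated (force rises without movement). Ease off, release and retreat.

Converted, -0.05 m is -0.8, -0.04 m is -0.64.

Request:
drive_effector(steps="0 0 -0.016 0 0 0 0;0 0 0 0 0 0 0.02;0 0 0 0 0 0 0.03;0 0 0 0 0 0 0.05;0 0 0 0 0 0 0.06;0 0 0 0 0 0 0.06;0 0 -0.32 0 0 0 0.06;0 0 -0.64 0 0 0 0.06;0 0 -0.8 0 0 0 0.06;0 0 -0.8 0 0 0 0.06")

```text
clock: 26.02
position: [0.5505, 0.2836, 0.213]
tool_rot: [-180.0, -0.0, -179.9]
ft_force: [1.1, 0.3, -0.7]
gripper_width: 0.0601
grasp_force: 0.0
```

Request:
drive_effector(steps="0 -0.8 -0.48 0 0 0 0.06;0 -0.8 0 0 0 0 0.06;0 -0.8 0 0 0 0 0.06;0 0 0 0 0 0 0.06;0 0 0 0 0 0 0.06")

```text
clock: 26.65
position: [0.5512, 0.1338, 0.2417]
tool_rot: [180.0, -0.0, -179.9]
ft_force: [-0.6, 0.2, -0.9]
gripper_width: 0.0598
grasp_force: 0.0
```

```bash
python3 - <<'E'
from h import *
import cv2,pickle
pickle.dump(cam("wrist"),open("C4.pkl","wb"))
a=r.get_image("side")[...,::-1][260:420,140:380];b=r.get_image("top")[...,::-1][150:290,100:260]
cv2.imwrite("pics/s7.png",np.hstack([cv2.resize(a,(480,320)),cv2.resize(b,(320,320))]))
E
```

```text
(no output)
```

View pics/s7.png

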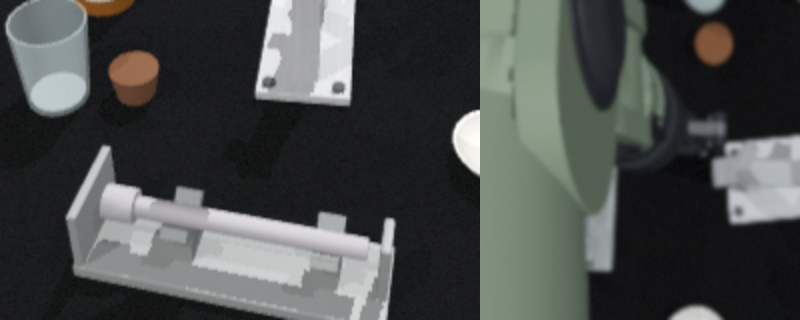

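Shaft lies in both notches, hub (120,203) just off the broad wall, foot (370,250) clear of the narrow wall. Quick projection check, then hand in if it agrees.

Run:
```python
from h import *
for x in (-.100,.100):
    X=R.from_euler("z",.0039).apply([x,0,.048])+[.5498,.2825,0]; print((proj("side",X)-[140,260])*2)
print(r.close_job())
```

```text
[[368.57822502 246.60357398]]
[[106.46358468 198.24934866]]
the job is handed in; nothing more can be done
None
```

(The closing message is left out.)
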